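Show the colleague the flask left open and its stopper

TASK

One of the three conical flasks has been left without its stopper: press the round button on the call box fully down to bring up your colleague at the bench camera and let it spring back, then point out the fault by holding the fingertips about two centimetres above the middle of the open flask's mouth for two seconds, and after that about two centimetres above the loose stopper on the bench for two seconds. Only point: do not touch, move or lift the flasks or the stopper, and leave everything else on the bench where it is. Do not bring the fingertips close above a closed flask's stopper on the way, so that the wrong one is not pointed out.

Things in the scene. Friction and masses are not known exactly. Their poses are not given: they have to be found in the camera images.
- flask_open: the open flask: conical glass flask, base 67 mm across, 114 mm high, neck 27 mm across with a 33 mm lip; stands upright, loose and easily tipped; origin at the centre of its underside, z up; its mouth, 114 mm up, is empty
- flask_open_top (a point): centre of the open flask's mouth, level with its lip (114 mm above the bench); pointing is judged at the middle between the two fingertips, which should stay within about 2 cm sideways of this point and about 0.5 to 4 cm above it
- flask_a: a closed flask: conical glass flask, base 67 mm across, 114 mm high, neck 27 mm across with a 33 mm lip; stands upright, loose and easily tipped; origin at the centre of its underside, z up; an off-white stopper in its neck reaches up to 128 mm
- flask_a_top (a point): centre of the top of flask_a's seated stopper, 128 mm above the bench
- flask_b: the other closed flask: conical glass flask, base 67 mm across, 114 mm high, neck 27 mm across with a 33 mm lip; stands upright, loose and easily tipped; origin at the centre of its underside, z up; an off-white stopper in its neck reaches up to 128 mm
- flask_b_top (a point): centre of the top of flask_b's seated stopper, 128 mm above the bench
- stopper: the loose off-white stopper, a plain tapered bung 28 mm high, 29 mm across below and 23 mm on top, standing upright on the bench between the robot and the flasks; origin at the centre of its underside
- stopper_top (a point): centre of the loose stopper's top face, 28 mm above the bench; pointing is judged as for the open flask
- callbox: call box fixed to the bench, a grey box 110 (x) x 130 (y) x 45 mm high with slots and a small black dial (8 mm high) on top besides the button; origin at the centre of its underside
- call_button_top (a point): centre of the top face of the call box's round white button (32 mm across, in a black collar); it is pressed straight down
- call_button (a joint): how far the button is pressed, m: 0 up, 0.006 fully down; a spring resists with 5 N at full travel and brings it back
- reagent: amber bottle, 60 mm across, 150 mm high; loose bystander, leave alone; origin at the centre of its underside
- beaker: small open glass beaker, 54 mm across, 70 mm high; loose bystander, leave alone; origin at the centre of its underside
- petri: clear round culture dish, 92 mm across, 16 mm high; loose bystander, leave alone; origin at the centre of its underside
- slidebox: flat blue slide box, 90 x 75 x 30 mm; loose bystander, leave alone; origin at the centre of its underside
- vial: small capped vial, 25 mm across, 45 mm high; loose bystander, leave alone; origin at the centre of its underside
- jar: glass jar with white lid, 64 mm across, 75 mm high; loose bystander, leave alone; origin at the centre of its underside
- spatula: narrow steel laboratory spatula, 178 mm long, 7 to 13 mm wide, 4 mm thick, lying flat; loose bystander, leave alone; origin at the centre of its underside
Things that resemble listed ones, but are neither listed nor needed, are in the scene too. Of the things that look like the callbox, the middle-sized one is meant.

How it is judged:
By the outcome, as a careful person would: the job done as asked, in the order asked, and still so for the second after the job is handed in, with the robot touching nothing.
It also fails if it takes over 54 s, if anything falls off the work surface, if the arm or the gripper's body presses on something with over 40 N, if the wrist force passes 120 N, or if a joint passes its speed limit or range.

ROBOT

A 7-joint arm with a two-finger parallel gripper is mounted at the origin on the work surface. World frame = base frame: x ahead of the robot, y to its left, z up, the work surface at z = 0. Lengths are in m, angles in rad, forces in N, time in s.
With the tool pointing down it reaches from about 0.425 to 1.025 m from the base axis. Payload 9.4 kg.
Tool frame: the origin (TCP) lies midway between the tips of the shut fingers; the grasp point (between the pads) lies 19 mm behind it; z points along the fingers, y is the line along which they close (so a half turn about z gives the same grasp; the last joint's range is limited). The gripper opens to 93 mm and grips with 3 to 60 N. Pads are 15 mm wide; open, the fingers measure 128 mm over their backs; the gripper's body (75 mm by 188 mm) begins 65 mm behind the grasp point.
Start: joints at [-1.297, 0.599, -0.003, 1.599, 0.002, 0.943, -0.08], TCP at [0.249, 0.681, 0.193] pointing down, gripper open.
Joint ranges: [-2.57, 2.57], [-0.35, 1.97], [-1.29, 1.29], [0.11, 2.56], [-1.05, 4.19], [0.11, 1.86], [-2.63, 2.63]. Speed limits (rad/s): [2.22, 2.22, 3.01, 3.01, 3.14, 3.14, 3.14].

INTERFACE

Orientations are given as a unit quaternion [w, x, y, z].
In Python, from workcell import robot gives the robot as it stands. The module is installed in compiled form; this text tells all that it offers.
- The arm moves only by the shell command python3 -m handwheel 'ROWS' [FORCE]. ROWS is text: rows parted by semicolons, each of 7 numbers parted by spaces: the turn, a rotation vector about the tool's x, y, z in rad, then the shift along the tool's x, y, z in cm, then the opening, from 0 (shut) to 1 (fully open). In form: wx wy wz dx dy dz gripper; .... A call has 1 to 10 rows; each row is the pose to reach, as a shift and turn from the pose commanded when the call began, along the tool's axes at that moment; what a row does not reach only later rows make up. A row lasts 1/12 s, in which the tool goes at most 41.7 mm and 7.16 degrees, less where a joint would pass 70% of its speed; a pose out of reach is approached as far as the arm can. A call with a gripper value outside its range is refused whole. The fingers move at their own pace and stop on an object; FORCE is the grip in N (left out, the last holds). Time passes only in rows, so rows that repeat a pose let the fingers close. It gives the time, the measured TCP pose, the force, the opening and the grip force at its end, in the units of the state.
- robot.state(): the state, without advancing time (a new reading comes with each control period).
- robot.get_image(name): name is "scene" or "top" or "wrist"; returns the picture (420x560x3 uint8, red, green, blue); there is no depth.
- robot.get_calibration(name): a dict with "fx", "fy", "cx", "cy" (pixels), "pose" (4x4, takes a point from camera to world coordinates); the wrist camera has in their place "tool_from_camera" (4x4, takes a point from camera to tool coordinates, whose origin is the TCP and whose axes are the flange's). Camera axes: x right, y up, looking along -z (the intrinsics and any distortion apply to the point x, -y, -z); pixel columns grow to the right and rows downward; lengths in m; the calibration is good to about 2 mm. A picture is of the moment at which its call begins: read the wrist's pose just before it. get_calibration takes no time and is no camera call.
- robot.sign_off(): hands the job in; it is judged then, once.
The state is a dict: "clock": time; "joint_positions": joint angles; "qvel": joint speeds; "effort": joint torques, N m; "tcp_pos": TCP position; "ee_rot": TCP orientation; "force": force on the tool from outside, world axes, zero at the start; "wrist_torque": the same for the moment, N m; "opening": finger opening in m; "grip_force": force on a finger pad.
Only numpy, scipy, OpenCV 4.12 (cv2) and the standard library are available. Lean on these libraries where they do the work, as an engineer would, in place of code of your own. Each camera call takes 0.05 s, during which the arm holds its last target. There are 200 camera calls.

## Working session

There is one attempt and no reset: what is moved stays moved. The work goes in short steps, Python scripts to look and compute and a shell command to move; the robot and the scene stay as the last step left them, time stands still between calls to the robot, and variables do not carry over. Pictures are saved under pics/ and viewed, at most 10 in all, crops included, and the job is handed in when it is done.

```bash
mkdir -p pics; python3 - <<'E'
from workcell import robot
import cv2,numpy as np
np.set_printoptions(precision=3,suppress=True)
for n in("scene","top"):
    cv2.imwrite(f"pics/{n}0.png",robot.get_image(n)[:,:,::-1]); print(n,robot.get_calibration(n))
print(robot.get_calibration("wrist"))
s=robot.state();print(s)
E
```

```text
scene {'fx': 482.1128932625413, 'fy': 482.1128932625413, 'cx': 272.1392615716097, 'cy': 208.01347747348015, 'pose': array([[ 0.85 , -0.359,  0.385,  1.047],
       [ 0.526,  0.548, -0.65 , -0.954],
       [ 0.023,  0.755,  0.655,  0.956],
       [ 0.   ,  0.   ,  0.   ,  1.   ]])}
top {'fx': 403.4676541407509, 'fy': 403.4676541407509, 'cx': 290.59129692725793, 'cy': 202.10977408285703, 'pose': array([[ 0.156,  0.964, -0.216,  0.305],
       [-0.988,  0.153, -0.03 , -0.106],
       [ 0.004,  0.218,  0.976,  1.256],
       [ 0.   ,  0.   ,  0.   ,  1.   ]])}
{'fx': 299.79401507961813, 'fy': 299.79401507961813, 'cx': 277.8639587600108, 'cy': 209.83329703369415, 'tool_from_camera': array([[-0.   ,  0.954,  0.3  ,  0.084],
       [ 1.   ,  0.   ,  0.001,  0.001],
       [ 0.001,  0.3  , -0.954, -0.192],
       [ 0.   ,  0.   ,  0.   ,  1.   ]])}
{'clock': 0.1, 'joint_positions': array([-1.297,  0.6  , -0.003,  1.6  ,  0.002,  0.943, -0.08 ]), 'qvel': array([-0.001, -0.003,  0.   , -0.002,  0.001,  0.001,  0.   ]), 'effort': array([  0.005, -76.656,   1.502, -25.294,  -0.052,   0.014,   0.   ]), 'tcp_pos': array([0.249, 0.68 , 0.192]), 'ee_rot': array([-0.   ,  0.174,  0.985, -0.001]), 'force': array([-0.516,  0.182, -0.84 ]), 'wrist_torque': array([ 0.007, -0.085, -0.088]), 'grip_force': 0.0, 'opening': 0.09298860803439978}
```

View pics/scene0.png

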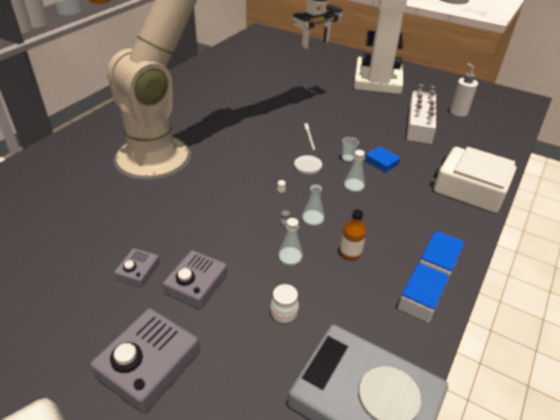

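View pics/top0.png

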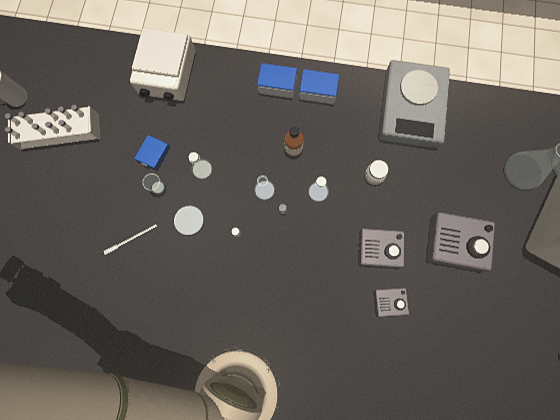

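The scene view shows the mid-size call box with its button at about (185,275). The open flask's mouth is at (316,188), the stoppers of the closed flasks at (360,155) and (292,225), and the loose stopper at (281,183). The top view has the button at (394,251), the open mouth at (262,181), the closed stoppers at (194,158) and (321,182), the loose stopper at (235,231), the bottle at (294,135) and the jar at (377,170).

```bash
cat > h.py <<'E'
from workcell import robot
import numpy as np
from scipy.spatial.transform import Rotation as R
np.set_printoptions(precision=4,suppress=True)
def ray(c,uv,T=None):
    T=c["pose"] if T is None else T
    d=np.array([(uv[0]-c["cx"])/c["fx"],-(uv[1]-c["cy"])/c["fy"],-1])
    return T[:3,3],T[:3,:3]@d
def atz(c,uv,z,T=None):
    o,d=ray(c,uv,T); return o+d*(z-o[2])/d[2]
def tri(r1,r2):
    A=np.array([r1[1],-r2[1]]).T
    t,_,_,_=np.linalg.lstsq(A,r2[0]-r1[0],rcond=None)
    p=r1[0]+t[0]*r1[1];q=r2[0]+t[1]*r2[1];return (p+q)/2,np.linalg.norm(p-q)
def toolT(s):
    T=np.eye(4);q=s["ee_rot"];T[:3,:3]=R.from_quat([q[1],q[2],q[3],q[0]]).as_matrix();T[:3,3]=s["tcp_pos"];return T
def delta(p,s=None):
    T=toolT(s or robot.state());return T[:3,:3].T@(np.array(p)-T[:3,3])*100
E
python3 - <<'E'
from h import *
s,t=[robot.get_calibration(n) for n in("scene","top")]
for n,a,b,z in [("button",(185,275),(394,251),.055),("open",(316,188),(262,181),.114),("clA",(360,154),(194,157),.128),("clB",(292,224),(321,182),.128),("stop",(281.5,183),(235.5,231),.028),("boxtop",(196,271),(383,247),.045),("reagent",(357,214),(294,132),.15),("jar",(286,294),(377,169),.075),("vial",(286,214),(283,208),.045)]:
    print(n,*tri(ray(s,a),ray(t,b)),atz(s,a,z)[:2],atz(t,b,z)[:2])
T=toolT(robot.state());print(T[:3,:3])
E
```

```text
button [ 0.4728 -0.3935  0.0599] 0.00292627443608467 [ 0.4708 -0.3895] [ 0.4724 -0.3956]
open [0.6089 0.0227 0.1124] 0.0015546734278190652 [0.6102 0.0216] [0.6078 0.0221]
clA [0.648  0.2329 0.1217] 0.0030560152120398566 [0.6519 0.2256] [0.6448 0.2301]
clB [ 0.6305 -0.1491  0.1192] 7.19967614114582e-05 [ 0.6349 -0.1575] [ 0.628  -0.1488]
stop [0.4619 0.0855 0.0261] 0.0012922742551804117 [0.4635 0.0839] [0.4612 0.0848]
boxtop [ 0.4809 -0.3623  0.0498] 0.0027362729272552406 [ 0.479  -0.3583] [ 0.4805 -0.3642]
reagent [ 0.7625 -0.0484  0.1426] 0.00042800405023503115 [ 0.7652 -0.0564] [ 0.7593 -0.0489]
jar [ 0.7133 -0.3155  0.0679] 5.054604804583483e-05 [ 0.716  -0.3207] [ 0.7108 -0.3143]
vial [ 0.5543 -0.047   0.0396] 0.003778724275775125 [ 0.5584 -0.0508] [ 0.5517 -0.0484]
[[-0.9391  0.3436 -0.0004]
 [ 0.3436  0.9391 -0.0014]
 [-0.0001 -0.0014 -1.    ]]
```

```bash
python3 -m handwheel '0 0 0 -30 -24 -1 0;0 0 0 -30 -24 -1 0;0 0 0 -30 -24 -1 0;0 0 0 -30 -24 -1 0;0 0 0 -30 -24 -1 0;0 0 0 -30 -24 -1 0;0 0 0 -30 -24 -1 0;0 0 0 -30 -24 -1 0;0 0 0 -30 -24 -1 0;0 0 0 -30 -24 -1 0'
python3 -m handwheel '0 0 0 -14.5 -37 0 0;0 0 0 -14.5 -37 0 0;0 0 0 -14.5 -37 0 0;0 0 0 -14.5 -37 0 0;0 0 0 -14.5 -37 0 0;0 0 0 -14.5 -37 0 0;0 0 0 -14.5 -37 0 0;0 0 0 -14.5 -37 0 0;0 0 0 -14.5 -37 0 0;0 0 0 -14.5 -37 0 0'
python3 -c "
from h import *
print(delta([.453,-.36,.19]),robot.state()['joint_positions'])"
```

```text
clock: 0.93
tcp_pos: [0.4522, 0.3452, 0.2026]
ee_rot: [0.001, 0.178, 0.984, -0.001]
force: [0.5, -0.8, -0.3]
opening: 0.0309
grip_force: 0.0
clock: 1.77
tcp_pos: [0.4567, -0.0494, 0.2026]
ee_rot: [0.0, 0.176, 0.984, -0.001]
force: [-0.8, 1.2, -1.4]
opening: 0.0005
grip_force: 0.0
[-10.4386 -29.2593   1.2959] [-0.0908  0.2689  0.0929  2.1799 -0.0367  0.6943  1.2431]
```

```bash
python3 -m handwheel '0 0 0 -10.4 -29.3 1.3 0;0 0 0 -10.4 -29.3 1.3 0;0 0 0 -10.4 -29.3 1.3 0;0 0 0 -10.4 -29.3 1.3 0;0 0 0 -10.4 -29.3 1.3 0;0 0 0 -10.4 -29.3 1.3 0;0 0 0 -10.4 -29.3 1.3 0;0 0 0 -10.4 -29.3 1.3 0;0 0 0 -10.4 -29.3 1.3 0;0 0 0 -10.4 -29.3 1.3 0'
python3 -c "
from h import *
import cv2
cv2.imwrite('pics/w1.png',robot.get_image('wrist')[:,:,::-1])"
```

```text
clock: 2.6
tcp_pos: [0.4538, -0.3565, 0.1889]
ee_rot: [-0.001, 0.176, 0.984, 0.0]
force: [-0.1, 1.0, 0.0]
opening: 0.0005
grip_force: 0.0
```

View pics/w1.png

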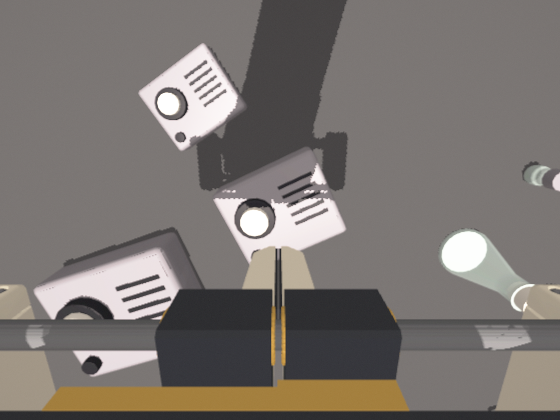

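The button is at (254,220) in the wrist view. Its dial at (257,255) lies along the tool's -x, clear of the 36 mm finger line.

```bash
python3 -c "
from h import *
s=robot.state();c=robot.get_calibration('wrist');T=toolT(s)@c['tool_from_camera']
for z in(.055,.06): print(atz(c,(254,220),z,T))
t=robot.get_calibration('top')
p,e=tri(ray(c,(254,220),T),ray(t,(394,251)));print(p,e)
p=atz(c,(254,220),.059,T);p[2]=.075;print(delta(p,s))"
```

```text
[ 0.4738 -0.3903  0.055 ]
[ 0.4723 -0.3893  0.06  ]
[ 0.4693 -0.3892  0.0723] 0.004653678539664003
[-2.9283 -2.6091 11.3995]
```

```bash
python3 -m handwheel '0 0 0 -3 -2.7 4 0;0 0 0 -3 -2.7 7 0;0 0 0 -3 -2.7 10 0;0 0 0 -3 -2.7 11.4 0;0 0 0 -3 -2.7 11.4 0;0 0 0 -3 -2.7 11.4 0;0 0 0 -3 -2.7 11.4 0;0 0 0 -3 -2.7 11.4 0'
python3 -m handwheel '0 0 0 0 0 .5 0;0 0 0 0 0 .9 0;0 0 0 0 0 1.2 0;0 0 0 0 0 1.2 0;0 0 0 0 0 1.2 0;0 0 0 0 0 1.2 0'
python3 -m handwheel '0 0 0 0 0 .2 0;0 0 0 0 0 .4 0;0 0 0 0 0 .4 0;0 0 0 0 0 .4 0'
```

```text
clock: 3.32
tcp_pos: [0.4744, -0.3914, 0.0773]
ee_rot: [0.001, 0.174, 0.985, -0.0]
force: [-0.3, 0.3, 0.1]
opening: 0.0004
grip_force: 0.0
clock: 3.82
tcp_pos: [0.4733, -0.3916, 0.0635]
ee_rot: [-0.0, 0.175, 0.985, -0.0]
force: [-0.0, 0.4, 0.7]
opening: 0.0006
grip_force: 0.0
clock: 4.15
tcp_pos: [0.4733, -0.3914, 0.0594]
ee_rot: [-0.0, 0.174, 0.985, 0.0]
force: [-0.6, 0.0, 0.4]
opening: 0.0007
grip_force: 0.0
```

```bash
for i in 1 2 3; do python3 -m handwheel '0 0 0 0 0 .2 0;0 0 0 0 0 .2 0;0 0 0 0 0 .2 0;0 0 0 0 0 .2 0' | egrep 'tcp|force'; done
```

```text
tcp_pos: [0.4733, -0.3915, 0.0575]
force: [0.3, 0.1, 0.1]
grip_force: 0.0
tcp_pos: [0.4733, -0.3915, 0.0555]
force: [-0.3, -0.4, 0.6]
grip_force: 0.0
tcp_pos: [0.4733, -0.3915, 0.0535]
force: [-0.4, 0.3, 0.2]
grip_force: 0.0
```

```bash
python3 -m handwheel '0 0 0 0 0 .2 0;0 0 0 0 0 .2 0;0 0 0 0 0 .2 0;0 0 0 0 0 .2 0' | egrep 'tcp|force'
python3 -m handwheel '0 0 0 0 0 .2 0;0 0 0 0 0 .2 0;0 0 0 0 0 .2 0;0 0 0 0 0 .2 0' | egrep 'tcp|force'
python3 -m handwheel '0 0 0 0 0 .2 0;0 0 0 0 0 .2 0;0 0 0 0 0 .2 0;0 0 0 0 0 .2 0' | egrep 'tcp|force'
python3 -c "
from h import *
import cv2
cv2.imwrite('pics/w2.png',robot.get_image('wrist')[:,:,::-1])"
```

```text
tcp_pos: [0.4733, -0.3915, 0.0515]
force: [-0.2, 0.3, 0.0]
grip_force: 0.0
tcp_pos: [0.4733, -0.3915, 0.0495]
force: [-0.4, 0.7, -0.1]
grip_force: 0.0
tcp_pos: [0.4733, -0.3915, 0.0475]
force: [0.3, -0.4, -0.3]
grip_force: 0.0
```

View pics/w2.png

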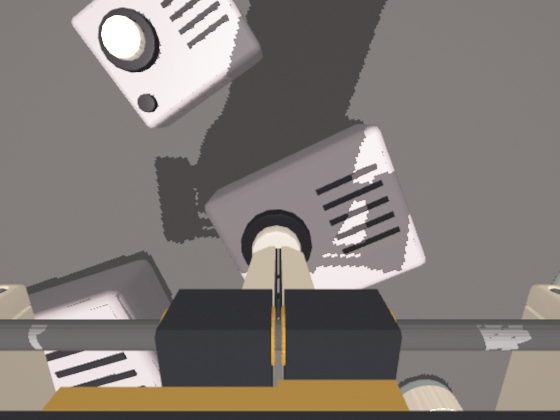

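The tip is centred on the collar at (278,243), with no contact force yet. I'll keep lowering in small steps.

```bash
python3 -m handwheel '0 0 0 0 0 .1 0;0 0 0 0 0 .2 0;0 0 0 0 0 .2 0;0 0 0 0 0 .2 0' | egrep 'tcp|force'
python3 -m handwheel '0 0 0 0 0 .1 0;0 0 0 0 0 .2 0;0 0 0 0 0 .2 0;0 0 0 0 0 .2 0' | egrep 'tcp|force'
python3 -c "
from h import *
print(robot.state())"
```

```text
tcp_pos: [0.4733, -0.3915, 0.0455]
force: [1.5, -0.2, -0.2]
grip_force: 0.0
tcp_pos: [0.4733, -0.3915, 0.0434]
force: [-0.6, 0.0, 0.3]
grip_force: 0.0
{'clock': 6.8667, 'joint_positions': array([ 0.5307,  0.6622,  0.1026,  1.9783, -0.1299,  0.5073,  1.9455]), 'qvel': array([ 0.0015, -0.0028,  0.0004,  0.    , -0.0013,  0.0013, -0.0001]), 'effort': array([ -0.0041, -70.3096,   3.5314, -14.9421,   0.0263,   0.0591,
         0.0011]), 'tcp_pos': array([ 0.4733, -0.3915,  0.0434]), 'ee_rot': array([-0.0001,  0.1745,  0.9847,  0.    ]), 'force': array([-0.6466,  0.0497,  0.2975]), 'wrist_torque': array([-0.0112, -0.0274, -0.0386]), 'grip_force': 0.0, 'opening': 0.0004688825155047952}
```

```bash
python3 -c "
from h import *
import cv2
a=robot.get_image('scene')[220:340,110:270,::-1];b=robot.get_image('top')[195:315,320:480,::-1]
w=robot.get_image('wrist')[150:330,160:440,::-1]
f=lambda x:cv2.resize(x,(400,300),interpolation=cv2.INTER_CUBIC)
cv2.imwrite('pics/s3.png',np.vstack([np.hstack([f(a),f(b)]),np.hstack([f(w),f(w)*0])]))
s=robot.get_calibration('scene');t=robot.get_calibration('top')
P=np.append(robot.state()['tcp_pos'],1)
for c in(s,t):
  q=np.linalg.inv(c['pose'])@P;print(c['cx']+c['fx']*q[0]/-q[2],c['cy']+c['fy']*q[1]/q[2])
"
```

```text
185.71782652892728 279.0330011946063
391.69144689126745 250.85511124832993
```

View pics/s3.png

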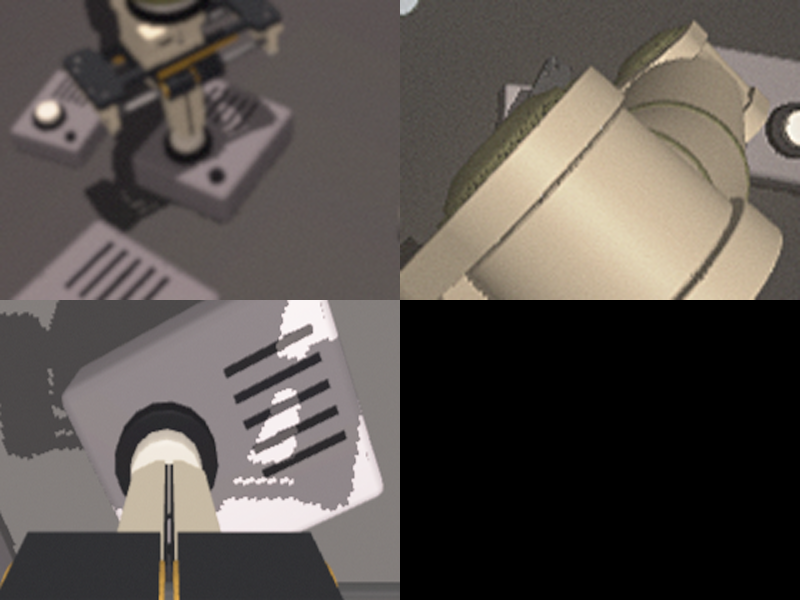

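The tip is on or just above the button in the scene crop, about (187,145). There is no sign of resistance yet, so I'll continue in small steps.

```bash
python3 -m handwheel '0 0 0 0 0 .1 0;0 0 0 0 0 .1 0;0 0 0 0 0 .1 0' | egrep 'tcp|force'
python3 -m handwheel '0 0 0 0 0 .1 0;0 0 0 0 0 .1 0;0 0 0 0 0 .1 0' | egrep 'tcp|force'
python3 -m handwheel '0 0 0 0 0 .1 0;0 0 0 0 0 .1 0;0 0 0 0 0 .1 0' | egrep 'tcp|force'
python3 -m handwheel '0 0 0 0 0 .1 0;0 0 0 0 0 .1 0;0 0 0 0 0 .1 0' | egrep 'tcp|force'
```

```text
tcp_pos: [0.4733, -0.3915, 0.0425]
force: [-1.0, -0.9, -0.4]
grip_force: 0.0
tcp_pos: [0.4733, -0.3915, 0.0415]
force: [1.1, -0.2, -0.3]
grip_force: 0.0
tcp_pos: [0.4734, -0.3915, 0.0406]
force: [-0.2, -0.1, 1.5]
grip_force: 0.9
tcp_pos: [0.4734, -0.3915, 0.0396]
force: [0.1, 0.0, 3.1]
grip_force: 1.2
```

Contact is at about z=0.041. I'll press on until it stops.

```bash
python3 -m handwheel '0 0 0 0 0 .1 0;0 0 0 0 0 .2 0;0 0 0 0 0 .2 0;0 0 0 0 0 .2 0' | egrep 'tcp|force'
python3 -m handwheel '0 0 0 0 0 .1 0;0 0 0 0 0 .1 0;0 0 0 0 0 .1 0' | egrep 'tcp|force'
python3 -m handwheel '0 0 0 0 0 .1 0;0 0 0 0 0 .1 0;0 0 0 0 0 .1 0' | egrep 'tcp|force'
```

```text
tcp_pos: [0.4734, -0.3915, 0.0375]
force: [-0.1, -0.5, 2.8]
grip_force: 1.7
tcp_pos: [0.4734, -0.3915, 0.0366]
force: [0.8, -0.1, 4.3]
grip_force: 2.0
tcp_pos: [0.4734, -0.3915, 0.0356]
force: [-0.9, 0.5, 4.8]
grip_force: 2.3
```

```bash
python3 -m handwheel '0 0 0 0 0 .1 0;0 0 0 0 0 .1 0;0 0 0 0 0 .1 0' | egrep 'tcp|force'
python3 -m handwheel '0 0 0 0 0 .1 0;0 0 0 0 0 .1 0;0 0 0 0 0 .1 0' | egrep 'tcp|force'
```

```text
tcp_pos: [0.4734, -0.3916, 0.0352]
force: [-2.2, 1.1, 12.1]
grip_force: 5.6
tcp_pos: [0.4734, -0.3916, 0.035]
force: [-3.7, 2.3, 20.3]
grip_force: 10.2
```

The stop is reached at 20 N after about 6 mm of travel. The wrist view and the contact height suggest the real tips sit about 1 cm behind the reported TCP. I'll aim so that either reading stays within tolerance. Next I'll lift off and go round flask B.

```bash
python3 -m handwheel '0 0 0 0 0 -2 0;0 0 0 0 0 -5 0;0 0 0 0 0 -9 0;0 0 0 0 0 -13 0;0 0 0 0 0 -16.5 0;0 0 0 0 0 -16.5 0;0 0 0 0 0 -16.5 0'
python3 -m handwheel '0 0 0 13 31.5 0 0;0 0 0 13 31.5 0 0;0 0 0 13 31.5 0 0;0 0 0 13 31.5 0 0;0 0 0 13 31.5 0 0;0 0 0 13 31.5 0 0;0 0 0 13 31.5 0 0;0 0 0 13 31.5 0 0;0 0 0 13 31.5 0 0;0 0 0 13 31.5 0 0'
python3 - <<'E'
from h import *
import cv2
s=robot.state();c=robot.get_calibration('wrist')
cv2.imwrite('pics/w4.png',robot.get_image('wrist')[:,:,::-1])
print(s['tcp_pos'],delta([.609,.022,.2],s))
E
```

```text
clock: 9.93
tcp_pos: [0.4742, -0.3921, 0.2004]
ee_rot: [0.002, 0.174, 0.985, -0.001]
force: [0.4, 0.2, -0.3]
opening: 0.0003
grip_force: 0.0
clock: 10.77
tcp_pos: [0.4586, -0.0479, 0.1973]
ee_rot: [-0.001, 0.172, 0.985, 0.0]
force: [-0.5, -0.1, -0.3]
opening: 0.0005
grip_force: 0.0
[ 0.4586 -0.0479  0.1973] [-11.7908  11.662   -0.3056]
```

View pics/w4.png

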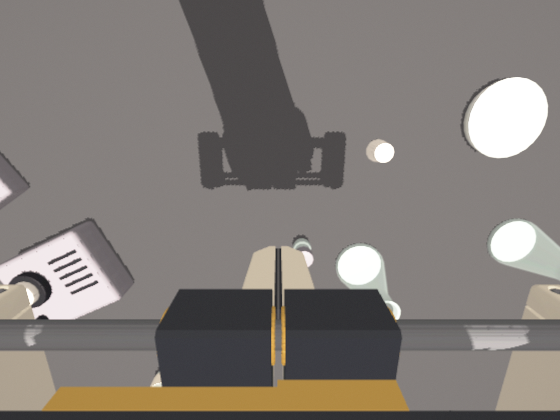

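The wrist view shows the loose stopper's top at (383,153). The open flask's base is at (359,265), and flask A's base is at (512,241).

```bash
python3 - <<'E'
from h import *
s=robot.state();c=robot.get_calibration('wrist');T=toolT(s)@c['tool_from_camera']
print('stopper',atz(c,(383,153),.028,T),'open base',atz(c,(359,265),0.002,T),'A base',atz(c,(512,241),0.002,T))
E
python3 -m handwheel '0 0 0 -11.8 11.7 -.3 0;0 0 0 -11.8 11.7 -.3 0;0 0 0 -11.8 11.7 -.3 0;0 0 0 -11.8 11.7 -.3 0;0 0 0 -11.8 11.7 -.3 0;0 0 0 -11.8 11.7 -.3 0;0 0 0 -11.8 11.7 -.3 0'
python3 - <<'E'
from h import *
import cv2
for n,(r,k) in dict(scene=((130,220),(250,370)),top=((120,240),(200,360))).items():
    globals()[n]=cv2.resize(robot.get_image(n)[r[0]:r[1],k[0]:k[1],::-1],(400,300),interpolation=3)
cv2.imwrite('pics/f5.png',np.hstack([scene,top]))
P=np.append(robot.state()['tcp_pos'],1);print(P)
for n in('scene','top'):
  c=robot.get_calibration(n);q=np.linalg.inv(c['pose'])@P;print(c['cx']+c['fx']*q[0]/-q[2],c['cy']+c['fy']*q[1]/q[2])
E
```

```text
stopper [0.4626 0.083  0.028 ] open base [0.6122 0.0193 0.002 ] A base [0.6489 0.2304 0.002 ]
clock: 11.4
tcp_pos: [0.6098, 0.0156, 0.2002]
ee_rot: [-0.001, 0.176, 0.984, -0.001]
force: [0.0, 0.4, 0.2]
opening: 0.0003
grip_force: 0.0
[0.6094 0.016  0.2011 1.    ]
317.42827163145216 163.58453432733123
262.21256151603836 172.18624123664878
```

View pics/f5.png

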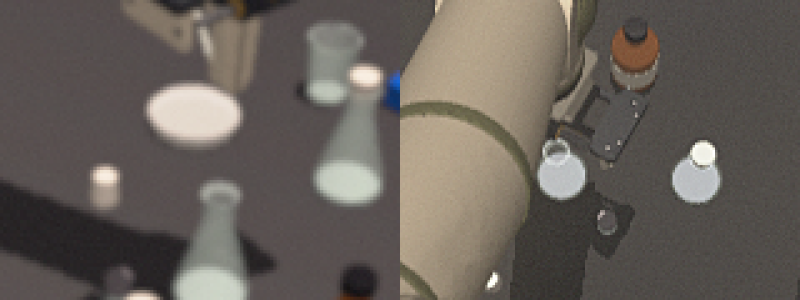

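```bash
python3 - <<'E'
from h import *
s=robot.state();T=toolT(s);c=robot.get_calibration('scene')
for uv in[(319.7,157.6),(319,156.5),(320,158.5)]:
    print(*tri(ray(c,uv),(T[:3,3],T[:3,2])))
w=robot.get_calibration('wrist')
W=T@w['tool_from_camera']
print(tri(ray(w,(278,248),W),(T[:3,3]+.0075*T[:3,0],T[:3,2])),tri(ray(w,(278,248),W),(T[:3,3],T[:3,2])))
print(delta([.61,.021,.135]),s['tcp_pos'])
E
```

```text
[0.6114 0.0169 0.2211] 0.004319655548692262
[0.6104 0.0165 0.2244] 0.002170831634746728
[0.6119 0.0171 0.2183] 0.0053649548513420055
(array([0.6026, 0.0193, 0.2267]), np.float64(0.0013597132559106675)) (array([0.6096, 0.0167, 0.2104]), np.float64(0.0013473934129366128))
[0.1089 0.4954 6.6084] [0.6094 0.016  0.2011]
```

```bash
python3 -m handwheel '0 0 0 0 .5 2 0;0 0 0 0 .5 4 0;0 0 0 0 .5 5.5 0;0 0 0 0 .5 6.5 0;0 0 0 0 .5 7.2 0;0 0 0 0 .5 7.7 0;0 0 0 0 .5 7.7 0;0 0 0 0 .5 7.7 0;0 0 0 0 .5 7.7 0;0 0 0 0 .5 7.7 0'
python3 - <<'E'
from h import *
import cv2
a=cv2.resize(robot.get_image('scene')[130:220,250:370,::-1],(400,300),interpolation=3)
b=cv2.resize(robot.get_image('wrist')[150:330,160:400,::-1],(400,300),interpolation=3)
cv2.imwrite('pics/f6.png',np.hstack([a,b]));print(robot.state()['tcp_pos'])
E
```

```text
clock: 12.33
tcp_pos: [0.6126, 0.0231, 0.1253]
ee_rot: [0.001, 0.175, 0.985, 0.0]
force: [0.4, 0.9, -0.1]
opening: 0.0004
grip_force: 0.0
[0.6125 0.0231 0.1251]
```

View pics/f6.png

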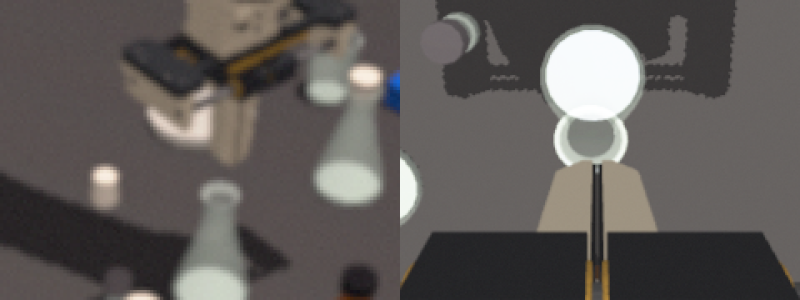

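The tip is about 27 mm above the mouth and about 4 mm off to the side. I'll trim slightly and hold.

```bash
python3 -m handwheel '0 0 0 .2 -.4 .3 0;0 0 0 .2 -.4 .3 0;0 0 0 .2 -.4 .3 0;0 0 0 .2 -.4 .3 0;0 0 0 .2 -.4 .3 0;0 0 0 .2 -.4 .3 0;0 0 0 .2 -.4 .3 0;0 0 0 .2 -.4 .3 0;0 0 0 .2 -.4 .3 0;0 0 0 .2 -.4 .3 0'
python3 -m handwheel '0 0 0 0 0 0 0;0 0 0 0 0 0 0;0 0 0 0 0 0 0;0 0 0 0 0 0 0;0 0 0 0 0 0 0;0 0 0 0 0 0 0;0 0 0 0 0 0 0;0 0 0 0 0 0 0;0 0 0 0 0 0 0;0 0 0 0 0 0 0' >/dev/null
python3 -m handwheel '0 0 0 0 0 0 0;0 0 0 0 0 0 0;0 0 0 0 0 0 0;0 0 0 0 0 0 0;0 0 0 0 0 0 0;0 0 0 0 0 0 0;0 0 0 0 0 0 0;0 0 0 0 0 0 0;0 0 0 0 0 0 0;0 0 0 0 0 0 0' >/dev/null
python3 -m handwheel '0 0 0 0 0 -2 0;0 0 0 0 0 -5 0;0 0 0 0 0 -8 0;0 0 0 0 0 -8 0;0 0 0 0 0 -8 0'
python3 -c "
from h import *
print(delta([.4625,.084,.2]),delta([.4625,.084,.045]))"
```

```text
clock: 13.27
tcp_pos: [0.609, 0.0199, 0.1216]
ee_rot: [0.0, 0.175, 0.985, -0.0]
force: [-0.6, 0.6, -0.5]
opening: 0.0003
grip_force: 0.0
clock: 15.35
tcp_pos: [0.6099, 0.02, 0.2032]
ee_rot: [0.002, 0.175, 0.985, 0.001]
force: [-0.4, -0.3, 0.4]
opening: 0.0006
grip_force: 0.0
[16.046   0.943   0.2724] [16.0946  0.9179 15.7723]
```

```bash
python3 -m handwheel '0 0 0 4 .2 0 0;0 0 0 8 .4 0 0;0 0 0 12 .7 0 0;0 0 0 16.1 .9 2 0;0 0 0 16.1 .9 5 0;0 0 0 16.1 .9 8 0;0 0 0 16.1 .9 11 0;0 0 0 16.1 .9 13 0;0 0 0 16.1 .9 13 0;0 0 0 16.1 .9 13 0'
python3 -m handwheel '0 0 0 0 0 1 0;0 0 0 0 0 2 0;0 0 0 0 0 2.8 0;0 0 0 0 0 3.2 0;0 0 0 0 0 3.2 0;0 0 0 0 0 3.2 0'
python3 - <<'E'
from h import *
import cv2
a=cv2.resize(robot.get_image('scene')[130:220,220:340,::-1],(400,300),interpolation=3)
b=cv2.resize(robot.get_image('wrist')[150:330,160:400,::-1],(400,300),interpolation=3)
cv2.imwrite('pics/f7.png',np.hstack([a,b]));print(robot.state()['tcp_pos'])
E
```

```text
clock: 16.18
tcp_pos: [0.4595, 0.0833, 0.0704]
ee_rot: [-0.002, 0.174, 0.985, -0.001]
force: [0.2, 0.1, -0.0]
opening: 0.0005
grip_force: 0.0
clock: 16.68
tcp_pos: [0.461, 0.0837, 0.04]
ee_rot: [0.0, 0.175, 0.985, 0.0]
force: [0.4, 0.9, 0.5]
opening: 0.0006
grip_force: 0.0
[0.4611 0.0837 0.0401]
```

View pics/f7.png

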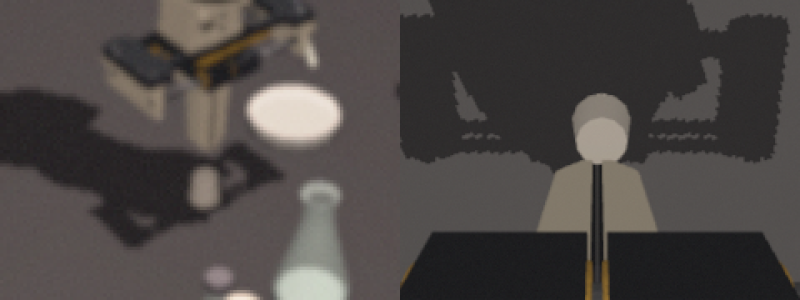

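The tip at (207,150) is centred over the stopper's top at (205,172), about 2 cm above it. I'll hold here, then retreat straight up.

```bash
python3 -m handwheel '0 0 0 0 0 .1 0;0 0 0 0 0 .1 0;0 0 0 0 0 .1 0;0 0 0 0 0 .1 0;0 0 0 0 0 .1 0;0 0 0 0 0 .1 0;0 0 0 0 0 .1 0;0 0 0 0 0 .1 0;0 0 0 0 0 .1 0;0 0 0 0 0 .1 0'
python3 -m handwheel '0 0 0 0 0 0 0;0 0 0 0 0 0 0;0 0 0 0 0 0 0;0 0 0 0 0 0 0;0 0 0 0 0 0 0;0 0 0 0 0 0 0;0 0 0 0 0 0 0;0 0 0 0 0 0 0;0 0 0 0 0 0 0;0 0 0 0 0 0 0' >/dev/null
python3 -m handwheel '0 0 0 0 0 0 0;0 0 0 0 0 0 0;0 0 0 0 0 0 0;0 0 0 0 0 0 0;0 0 0 0 0 0 0;0 0 0 0 0 0 0;0 0 0 0 0 0 0;0 0 0 0 0 0 0;0 0 0 0 0 0 0;0 0 0 0 0 0 0' >/dev/null
python3 -m handwheel '0 0 0 0 0 -3 0;0 0 0 0 0 -6 0;0 0 0 0 0 -10 0;0 0 0 0 0 -14 0;0 0 0 0 0 -16 0;0 0 0 0 0 -16 0;0 0 0 0 0 -16 0;0 0 0 0 0 -16 0'
python3 -c "
from workcell import robot
print(robot.sign_off())"
```

```text
clock: 17.62
tcp_pos: [0.4609, 0.0837, 0.0385]
ee_rot: [0.0, 0.174, 0.985, -0.0]
force: [-0.5, -0.4, -0.4]
opening: 0.0004
grip_force: 0.0
clock: 19.95
tcp_pos: [0.4603, 0.0837, 0.1979]
ee_rot: [-0.0, 0.174, 0.985, -0.0]
force: [-0.9, -0.3, -0.3]
opening: 0.0007
grip_force: 0.0
the job is handed in; nothing more can be done
None
```

I pressed the call button to its stop and released it, then pointed at the open flask and after that at the loose stopper, each for over two seconds at about 2 cm by the camera views, and handed the job in at about 20 s; no verdict came back.

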